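# Close the terminal cover of a garage battery

### The arm

A 6-joint arm with a two-finger parallel gripper is mounted at the origin on the work surface. World frame = base frame: x ahead of the robot, y to its left, z up, the work surface at z = 0. Lengths are in mm, angles in degrees, forces in N, time in s.
With the tool pointing down it reaches from about 350 to 850 mm from the base axis. Payload 8.1 kg.
Tool frame: the origin (TCP) lies at the very end of the fingers, on their centre line; the grasp point (between the pads) lies 19 mm behind it (tcp_to_grasp is the distance from the TCP to the grasp point, in mm); z points along the fingers, x is the direction in which the jaws open and shut, and the axes are right-handed (so a half turn about z gives the same grasp; the last joint's range is limited). The gripper opens to 85 mm and grips with 20 to 120 N. Pads are 22 mm wide; open, the fingers measure 114 mm over their backs; the gripper's body (76 mm by 85 mm) begins 54 mm behind the grasp point. The pads swing forward as they close: fully open they stand 13 mm farther back than shut.
Start: joints at [-4.893, 7.471, 85.268, -0, 87.261, -4.893], TCP at [600.004, 0.022, 231.292] pointing down, gripper open.
Joint ranges: [-169.43, 169.43], [-51.17, 129.36], [1.28, 143.12], [-76.62, 256.62], [0, 156.53], [-152.29, 152.29]. Speed limits (degrees/s): [136.94, 136.94, 159.86, 180, 180, 180].

### API

Orientations are given as [roll, pitch, yaw] about the fixed x, y, z axes, in that order (R = Rz(yaw) Ry(pitch) Rx(roll)).
In Python, from bench import * gives the robot as it stands. The module is installed in compiled form; this text tells all that it offers.
- The arm moves only by the tool apply_moves, never from a script. Its argument "targets" is text: rows parted by semicolons, each of 7 numbers parted by spaces: the turn, a rotation vector about the tool's x, y, z in rad, then the shift along the tool's x, y, z in cm, then the finger opening in cm, from 0 to 8.54. A call has exactly 5 rows; each row is the pose to reach, as a shift and turn from the pose commanded when the call began, along the tool's axes at that moment; what a row does not reach only later rows make up. A row lasts 1/10 s, in which the tool goes at most 50 mm and 8.59 degrees, less where a joint would pass 70% of its speed; a pose out of reach is approached as far as the arm can. A call with a gripper value outside its range is refused whole. The fingers move at their own pace and stop on an object; "force" is the grip in N (left out, the last holds). Time passes only in rows, so rows that repeat a pose let the fingers close, or fill a call up. It gives the time, the measured TCP pose, the force and the opening at its end, in the units of the state.
- sense(): the state, without advancing time (a new reading comes with each control period).
- snapshot(name): name is "scene" or "side" or "wrist"; returns the picture (480x640x3 uint8, red, green, blue); there is no depth.
- camera_model(name): a dict with "fx", "fy", "cx", "cy" (pixels), "k1" (the pictures are not rectified: a ray, as slopes to the right and down, at radius r is drawn at 1 + k1 r^2 times it, then the intrinsics apply), "position" and "attitude" of the camera in the world; the wrist camera has in their place "T_tool_cam" (4x4, takes a point from camera to tool coordinates, whose origin is the TCP and whose axes are the tool frame's). Camera axes: x right, y up, looking along -z (the intrinsics and any distortion apply to the point x, -y, -z); pixel columns grow to the right and rows downward; lengths in mm; the calibration is good to about 2 mm. A picture is of the moment at which its call begins: read the wrist's pose just before it. camera_model takes no time and is no camera call.
- hand_in(): hands the job in, once; it reports no verdict.
Trained networks look in the newest picture that a camera, given by its name, has taken for a name from the list of things; names that differ only in an ending like _2 or _b are one class to them, and where a whole thing is asked for, a point or a joint stands for the part that bears it (a point fixed in the world has none). Each returns a list of dicts, best first, with "confidence" (0 to 1); they miss things now and then, are a little off and sometimes report something else, mostly with a low value. They report only what shows in the picture. A call takes as long as a camera call. They do not tell look-alikes from the thing itself.
- recognise(camera, query): "at" ([row, column] in pixels, amid what is visible of it).
- place_of(camera, query): "at" ([row, column] in pixels: a listed point, or the origin of a listed thing).
The state is a dict: "time": time; "joint_pos": joint angles; "qd": joint speeds; "joint_efforts": joint torques, N m; "tool_pos": TCP position; "tcp_rot": TCP orientation; "ft_force": force on the tool from outside, world axes, zero at the start; "wrist_torque": the same for the moment, N m; "finger_gap": finger opening in mm.
Only numpy, scipy, OpenCV 4.12 (cv2) and the standard library are available. Lean on these libraries where they do the work, as an engineer would, in place of code of your own. Each camera call takes 0.05 s, during which the arm holds its last target. There are 200 camera calls.

### The job

One terminal cover of the battery on the shelf stands open. Using only the fingertips, fold it over the post, press it flat and push it by its raised ridge until its free edge is tucked well beneath the lip and stays shut by itself, then take the hand away. Grasp and lift nothing, and leave the battery and the things round about where they are.

Things in the scene. Friction and masses are not known exactly. Their poses are not given: they have to be found in the camera images.
- battery: Battery, black case, grey lid: 132 (its x) by 196 (y) mm, 160 mm up to the flat deck of the lid; 6 kg, loose on the shelf. Origin: centre of the underside; z up; x points from the covers' hinges to their lips. On the deck, centres 120 mm apart in y, are two alike covers over recessed posts: the +y one is open and is to be closed; the -y one is already tucked.
- hinge_home (a point): Middle of the open cover's hinge axis with the hinge fully back, at deck height (at x -50, y +60, z 160 mm of the battery). The hinge axis runs along the battery's y. It does not move with the cover. Axes as the battery's.
- lip (a point): Middle of the front lower edge of the fixed grey lip, 76 mm ahead (battery +x) of hinge_home and 6 mm above the deck. The lip is 62 mm wide (y), 6 mm thick (its underside 6 mm and its top 12 mm above the deck) and overhangs the deck by 14 mm, so the 3 mm cover goes in beneath it with 2.5 mm to spare. Axes as the battery's.
- cover (a joint): Cover's opening angle: 0 flat on the deck, pi/2 upright, more = leaning back from the lip. Stiff black plate 62 mm wide, 3 mm thick, reaching 70 mm from the axis (its underside passes through the axis). A weak spring opens it to 1.45-2 rad unless held; keeping it flat takes about 1.2 N at the edge. The lip blocks it: pushed forward too early, it lands on top of the lip and must be drawn back.
- cover_slide (a joint): Travel in m of the cover with its hinge pin in slots, along the battery's +x towards the lip: 0 = fully back, 0.016 = fully forward (end stop). Friction of about 3 N holds it wherever it is left. Fully back, the cover's free edge lies 6 mm short of the lip when flat; fully forward it lies 10 mm beneath the lip.
- cover_edge (a point): Middle of the cover's free edge, 70 mm from the hinge axis, half-way through its thickness; moves with the cover. Its x runs from hinge to edge, its z out of the face that is on top when shut.
- cover_ridge (a point): Foot of the raised ridge on the face that is on top when the cover is shut, on the ridge's side towards the hinge, 49 mm from the hinge axis; moves with the cover. The ridge is 5 mm thick, 44 mm wide and stands 6 mm above the face; a fingertip pushes against it to slide the cover. Axes as cover_edge.
- maintainer: Black battery maintainer, 120 x 68 x 42 mm, loose, beside the battery; leave it alone. Origin: centre of the underside.
- post_cleaner: Stainless post cleaner with two brushes, about 120 mm long and 38 mm in diameter, lying loose; leave it alone. Origin: underside, at its middle.
- pliers: Chrome pliers, about 185 x 64 x 14 mm, lying loose; leave them alone. Origin: underside, at their middle.
- parts_tray: Translucent tray with four empty cells, 140 x 200 x 40 mm, loose, beyond the battery; leave it alone. Origin: centre of the underside.
Things that resemble listed ones, but are neither listed nor needed, are in the scene too. Of the things like the battery, leave any that is turquoise; of the rest the smaller one is meant.

How it is judged:
By the outcome, as a careful person would: the job done as asked, in the order asked, and still so for the second after the job is handed in, with the robot touching nothing.
It also fails if it takes over 42 s, if anything falls off the work surface, if the arm or the gripper's body presses on something with over 40 N, if the wrist force passes 120 N, or if a joint passes its speed limit or range.

## Working session

There is one attempt and no reset: what is moved stays moved. The work goes in short steps, Python scripts to look and compute and a tool call to move; the robot and the scene stay as the last step left them, time stands still between calls to the robot, and variables do not carry over. Pictures are saved under pics/ and viewed, about 8 in all and at most 12, crops included, and the job is handed in when it is done.

Besides the shell and the picture viewer there is one more tool, called after "Request:" as name(argument=value, ...) on one line, values as JSON. apply_moves: Moves the arm, as the interface text tells. Its arguments: {"type":"object","properties":{"targets":{"type":"string"},"force":{"type":"number"}},"required":["targets"]}

```bash
mkdir -p pics; python3 - <<'E'
from bench import *
import cv2,numpy as np
a=snapshot("scene");b=snapshot("side")
cv2.imwrite("pics/a.png",a[:,:,::-1]);cv2.imwrite("pics/b.png",b[:,:,::-1])
for c in("scene","side"):
  print(c,camera_model(c))
  for q in("battery","hinge_home","lip","cover_edge","cover_ridge"):
    print(q,[(np.round(d["at"]).tolist(),round(d["confidence"],2)) for d in place_of(c,q)])
print(camera_model("wrist"));print(sense())
E
```

```text
scene {'fx': 575.1521797075466, 'fy': 575.1521797075466, 'cx': 321.51033090307044, 'cy': 237.5079840199432, 'k1': -0.12985757452975197, 'position': array([ 135.49930377,   14.12495309, 1288.49583338]), 'attitude': array([ 17.93335563,  -0.11566414, -94.14476847])}
battery [([165.0, 200.0], 0.95), ([347.0, 427.0], 0.93), ([247.0, 354.0], 0.55)]
hinge_home [([373.0, 418.0], 0.67), ([156.0, 146.0], 0.61)]
lip [([336.0, 406.0], 0.95), ([115.0, 142.0], 0.85)]
cover_edge [([340.0, 403.0], 0.85), ([119.0, 144.0], 0.63)]
cover_ridge [([130.0, 146.0], 0.74), ([348.0, 412.0], 0.62)]
side {'fx': 522.2683447109921, 'fy': 522.2683447109921, 'cx': 326.1931232847572, 'cy': 233.734557773578, 'k1': 0.030783767153907928, 'position': array([1277.17931175,   80.30882008,  911.40769139]), 'attitude': array([44.34428787, -0.42817612, 97.69454854])}
battery [([194.0, 258.0], 0.8), ([269.0, 296.0], 0.78), ([382.0, 462.0], 0.72)]
hinge_home [([295.0, 524.0], 0.78), ([129.0, 281.0], 0.58), ([206.0, 320.0], 0.56)]
lip [([147.0, 277.0], 0.87), ([227.0, 324.0], 0.73), ([342.0, 539.0], 0.63)]
cover_edge [([147.0,
[... 609 characters left out ...]
      1.00000000e+00]])}
{'time': 0.6, 'joint_pos': array([-4.89268448e+00,  7.46860013e+00,  8.52678044e+01, -6.95364983e-04,
        8.72624666e+01, -4.89340903e+00]), 'qd': array([-0.03708025, -0.06396504,  0.07831103,  0.07971807,  0.00696209,
       -0.05451488]), 'joint_efforts': array([-2.75274415e-04, -5.68962657e+01, -5.00592041e+01, -1.50334945e-04,
        1.61388012e-03, -5.77364716e-06]), 'tool_pos': array([6.00000124e+02, 2.18211167e-02, 2.31318953e+02]), 'tcp_rot': array([ 1.79999212e+02, -1.06542292e-03,  7.57759274e-04]), 'ft_force': array([ 0.53585523,  0.12431895, -0.08571701]), 'wrist_torque': array([ 0.01880485,  0.01271009, -0.02108274]), 'finger_gap': 85.6551030678033}
```

View pics/a.png

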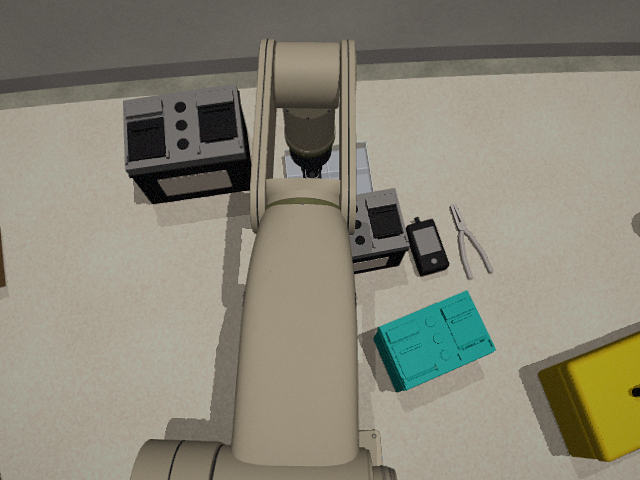

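View pics/b.png

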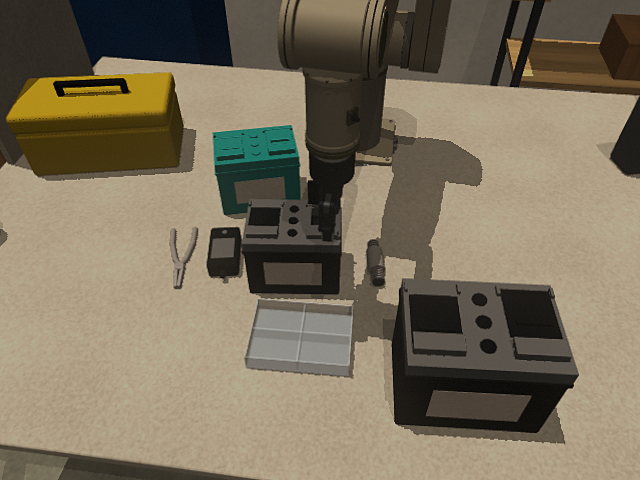

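The candidates in the side view are turquoise at (257,170), a small black/grey one at (293,245), and a large black/grey one at (485,355). Turquoise is excluded, and the small one is the smaller of the other two. It also has an upright cover near (323,190), right beside the gripper.

```bash
cat > h.py <<'E'
from bench import *
import cv2,numpy as np
from scipy.spatial.transform import Rotation as R
def cam(n,s=None):
    m=camera_model(n)
    if n=="wrist":
        s=s or sense(); T=np.eye(4);T[:3,:3]=R.from_euler("xyz",s["tcp_rot"],degrees=True).as_matrix();T[:3,3]=s["tool_pos"]
        T=T@m["T_tool_cam"];return m,T[:3,:3],T[:3,3]
    return m,R.from_euler("xyz",m["attitude"],degrees=True).as_matrix(),np.array(m["position"])
def K(m): return np.array([[m["fx"],0,m["cx"]],[0,m["fy"],m["cy"]],[0,0,1.]]),np.array([m["k1"],0,0,0,0.])
def on_z(n,at,z,s=None):
    m,A,p=cam(n,s);k,d=K(m)
    u=cv2.undistortPoints(np.array([[[at[1],at[0]]]],float),k,d)[0,0]
    r=A@[u[0],-u[1],-1];return p+r*(z-p[2])/r[2]
def proj(n,P,s=None):
    m,A,p=cam(n,s);k,d=K(m);q=(np.atleast_2d(P)-p)@A*[1,-1,-1]
    return cv2.projectPoints(q,np.zeros(3),np.zeros(3),k,d)[0][:,0]
E
python3 - <<'E'
from h import *
np.set_printoptions(precision=1,suppress=True)
for q,at,z in(("hinge",(206,320),160),("lip",(227,324),166),("edge",(183,323),230),("base",(269,296),0)): print(q,on_z("side",at,z))
s=sense();w=snapshot("wrist");cv2.imwrite("pics/w.png",w[:,:,::-1])
for q,z in(("battery",0),("hinge_home",160),("lip",166),("cover_edge",230),("cover_ridge",209)):
    for d in place_of("wrist",q): print(q,np.round(d["at"]),round(d["confidence"],2),on_z("wrist",d["at"],z,s))
b=cv2.imread("pics/b.png")[170:310,210:370];cv2.imwrite("pics/bc.png",cv2.resize(b,None,fx=5,fy=4.2*5/5,interpolation=2))
E
```

```text
hinge [468.9 -36.5 160. ]
lip [536.2 -18.7 166. ]
edge [475.7 -29.3 230. ]
base [515.  -85.5   0. ]
hinge_home [306.  94.] 0.57 [468.6 -30.2 160. ]
lip [302. 215.] 0.9 [540.1 -24.9 166. ]
lip [356.  33.] 0.35 [430.9 -60.  166. ]
cover_edge [391.  11.] 0.91 [469.9 -33.7 230. ]
cover_ridge [355.  37.] 0.7 [467.7 -30.3 209. ]
```

View pics/w.png

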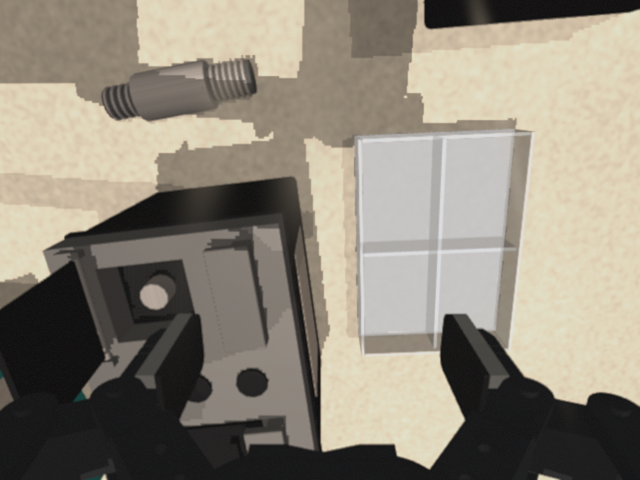

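View pics/bc.png

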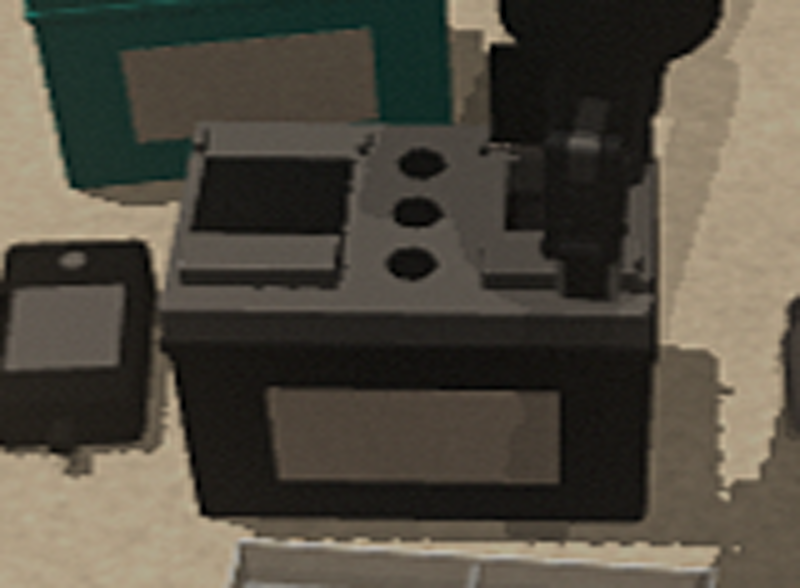

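The crop confirms the small black/grey battery as the target. Its open cover leans back at wrist view (60,340), the bare post is at (155,293), and the lip's front-top corners are at about (205,250) and (237,357). Next I fit its pose from these points.

```bash
python3 - <<'E'
from h import *
from scipy.optimize import least_squares
np.set_printoptions(precision=1,suppress=True)
s=sense()
# (battery point, camera, row, col)
obs=[((26,91,172),"wrist",250,205),((26,29,172),"wrist",357,237),((-50,60,160),"wrist",306,94),((26,60,166),"wrist",302,215),
 ((-50,60,160),"side",206,320),((26,60,166),"side",227,324),((0,0,0),"side",269,296)]
W=[1,.6,1,1,.4,1,1]
def B(p,P): return R.from_euler("z",p[2]).apply(P)+[p[0],p[1],0]
def f(p): return np.concatenate([w*(proj(c,B(p,P),s)[0]-[col,r]) for w,(P,c,r,col) in zip(W,obs)])
o=least_squares(f,[515,-85,.1],loss="soft_l1",x_scale=[10,10,.1]);p=o.x
print(p[:2],np.degrees(p[2]));print(f(p).reshape(-1,2))
h=B(p,[-50,60,160]);print("hinge",h,"lip",B(p,[26,60,166]))
for th in(1.4,1.5,1.6,1.7,1.8,1.9,2.0):
  e=lambda r,z:B(p,[-50+r*np.cos(th)-z*np.sin(th),60,160+r*np.sin(th)+z*np.cos(th)])
  print(th,proj("wrist",e(70,1.5),s)[0],proj("side",e(70,1.5))[0],proj("wrist",e(49,3),s)[0])
for q in((153,217),(145,298)): print("turq top",on_z("side",q,160),on_z("side",q,190))
E
```

```text
[522.3 -85.7] 5.650594312220552
[[ 0.2  1.1]
 [-7.  -1.9]
 [-3.2  0.5]
 [ 3.3 -2.3]
 [ 1.1 -0.2]
 [-2.7  1.9]
 [-0.6  2.4]]
hinge [466.6 -30.9 160. ] lip [542.2 -23.4 166. ]
1.4 [ 26.9 381.8] [322.7 183.7] [ 46.2 354.5]
1.5 [  9.6 384.2] [322.8 181.2] [ 35.6 355.7]
1.6 [ -6.5 385.5] [322.9 179. ] [ 25.7 356.4]
1.7 [-21.2 385.7] [323.1 177. ] [ 16.7 356.3]
1.8 [-34.2 384.8] [323.2 175.4] [  8.6 355.7]
1.9 [-45.2 382.9] [323.3 174.1] [  1.7 354.5]
2.0 [-54.1 380. ] [323.4 173.2] [ -4.  352.7]
turq top [ 321.1 -303.   160. ] [ 359.3 -287.7  190. ]
turq top [ 262.1 -119.7  160. ] [ 302.6 -111.7  190. ]
```

Request:
apply_moves(targets="0 0 0.15 0 0 -1 0; 0 0 0.3 0 0 -2 0; 0 0 0.45 0 0 -3 0; 0 0 0.6 0 0 -4 0; 0 0 0.75 0 0 -5 0")

```text
time: 1.4
tool_pos: [600.0, 0.0, 281.7]
tcp_rot: [-180.0, 0.0, -43.3]
ft_force: [-0.2, 0.5, -0.8]
finger_gap: 12.4
```

Request:
apply_moves(targets="0 0 0.144 -2.3 3.1 0 0; 0 0 0.288 -4.5 6.3 0 0; 0 0 0.432 -6.8 9.4 0 0; 0 0 0.576 -9.0 12.6 0 0; 0 0 0.717 -11.3 15.7 0 0")

```text
time: 1.9
tool_pos: [408.9, -38.0, 281.2]
tcp_rot: [-180.0, -0.0, -84.4]
ft_force: [0.5, -0.8, 0.9]
finger_gap: 0.2
```

```bash
python3 - <<'E'
from h import *
np.set_printoptions(precision=1,suppress=True)
s=sense();w=snapshot("wrist");cv2.imwrite("pics/w2.png",w[:,:,::-1]);print(s["tool_pos"],s["tcp_rot"],s["ft_force"],s["finger_gap"])
for q,z in(("hinge_home",160),("lip",166),("cover_edge",231),("cover_ridge",209)):
    for d in place_of("wrist",q): print(q,np.round(d["at"]),round(d["confidence"],2),on_z("wrist",d["at"],z,s))
E
```

```text
[408.9 -38.  281.2] [-180.    -0.   -84.4] [ 0.5 -0.8  0.9] 0.20247789258174706
hinge_home [139. 324.] 0.89 [466.4 -32.6 160. ]
lip [  3. 319.] 0.56 [540.  -22.5 166. ]
cover_edge [144. 324.] 0.67 [469.5 -31.7 231. ]
cover_ridge [429. 470.] 0.61 [ 298.4 -144.   209. ]
```

View pics/w2.png

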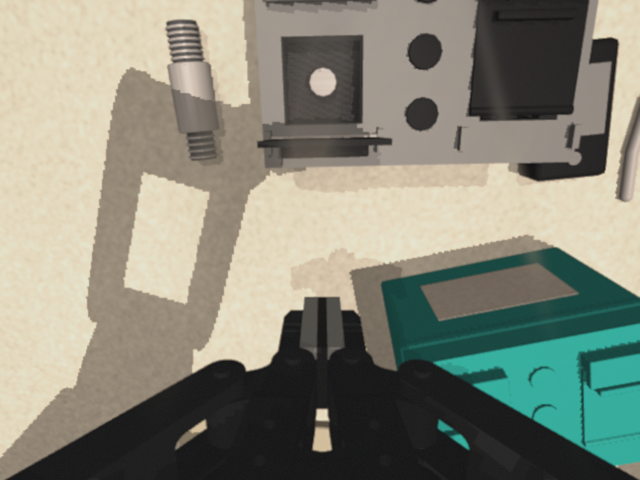

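The view shows fingers shut at (322,300), the cover nearly upright and edge-on at (324,143), and good alignment with the hinge. I go down behind the cover.

Request:
apply_moves(targets="0 0 0 0 0 4 0; 0 0 0 0 0 7.8 0; 0 0 0 0 -1.5 7.8 0; 0 0 0 0 -2.7 7.8 0; 0 0 0 0 -3.5 7.8 0")

```text
time: 2.65
tool_pos: [446.2, -33.9, 202.6]
tcp_rot: [179.9, 0.0, -84.0]
ft_force: [0.8, -0.5, -0.2]
finger_gap: 0.1
```

```bash
cat > l.py <<'E'
from h import *
import sys
np.set_printoptions(precision=1,suppress=True)
s=sense();c,n=np.cos(np.radians(5.65)),np.sin(np.radians(5.65))
d=s["tool_pos"]-[466.5,-31.5,160];print("s,l,z",d[0]*c+d[1]*n,-d[0]*n+d[1]*c,d[2],"F",s["ft_force"],s["time"])
if len(sys.argv)>1:
    for k in sys.argv[2:]:
        cv2.imwrite(f"pics/{sys.argv[1]}_{k}.png",snapshot(k)[:,:,::-1])
        for q in("cover_edge","cover_ridge"): print(k,q,[(np.round(d["at"]).tolist(),round(d["confidence"],2)) for d in place_of(k,q)])
E
python3 l.py c wrist side
```

```text
s,l,z -20.388616871397925 -0.3515350787938214 42.62882490144551 F [ 0.8 -0.5 -0.2] 2.65
wrist cover_edge [([295.0, 327.0], 0.75)]
wrist cover_ridge [([271.0, 325.0], 0.75)]
side cover_edge [([144.0, 280.0], 0.94), ([337.0, 538.0], 0.86), ([182.0, 320.0], 0.64)]
side cover_ridge [([187.0, 322.0], 0.97), ([324.0, 537.0], 0.74), ([140.0, 281.0], 0.68)]
```

View pics/c_wrist.png

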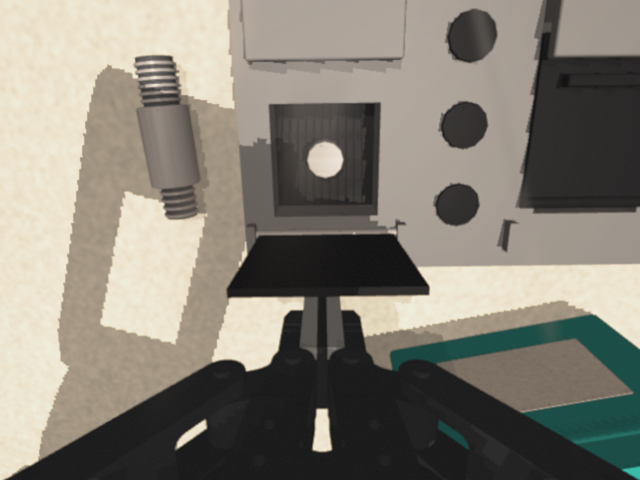

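```bash
python3 l.py; python3 -c "
from h import *;print(sense()['tcp_rot'])"
```

```text
s,l,z -21.577524782406183 -0.5743402242203559 43.47463251424895 F [-0.2 -0.3  0.5] 2.95
[-1.79999511e+02 -2.31122001e-03 -8.40365978e+01]
```

Request:
apply_moves(targets="0 0 0 0 -0.5 0 0; 0 0 0 0 -0.9 0 0; 0 0 0 0 -1.2 0 0; 0 0 0 0 -1.55 0.05 0; 0 0 0 0 -1.9 0.1 0")

```text
time: 3.45
tool_pos: [464.3, -32.2, 202.3]
tcp_rot: [180.0, 0.0, -84.1]
ft_force: [-1.1, -0.4, -0.7]
finger_gap: -0.1
```

```bash
python3 l.py d wrist
```

```text
s,l,z -2.2615760119978034 -0.49429070906051065 42.28032572043929 F [-1.1 -0.4 -0.7] 3.45
wrist cover_edge [([286.0, 325.0], 0.82)]
wrist cover_ridge [([278.0, 324.0], 0.67)]
```

```bash
cat >> l.py <<'E'
def E(th,sl,r=70,h=1.5,y=0):
    th=np.radians(th);x=sl+r*np.cos(th)-h*np.sin(th);return [466.5+x*c-y*n,-31.5+x*n+y*c,160+r*np.sin(th)+h*np.cos(th)]
ts=range(0,91,10)
for sl in (0,6,12,16): print("wrist edge rows 0..90 slide",sl,np.array([proj("wrist",E(t,sl),s)[0][1] for t in ts]))
E
python3 l.py
```

```text
s,l,z -2.4331169862613327 -0.4606662315469967 42.13511297166508 F [-0.7  0.5  0.3] 3.6
wrist edge rows 0..90 slide 0 [119.1 123.6 134.5 152.4 177.4 209.1 245.6 284.6 323.  357.9]
wrist edge rows 0..90 slide 6 [104.3 107.9 117.8 134.9 159.4 190.8 227.4 266.8 305.9 341.6]
wrist edge rows 0..90 slide 12 [ 89.2  91.8 100.8 117.  140.9 171.9 208.6 248.4 288.2 324.9]
wrist edge rows 0..90 slide 16 [ 79.   80.9  89.2 104.9 128.3 159.1 195.7 235.8 276.1 313.4]
```

View pics/d_wrist.png

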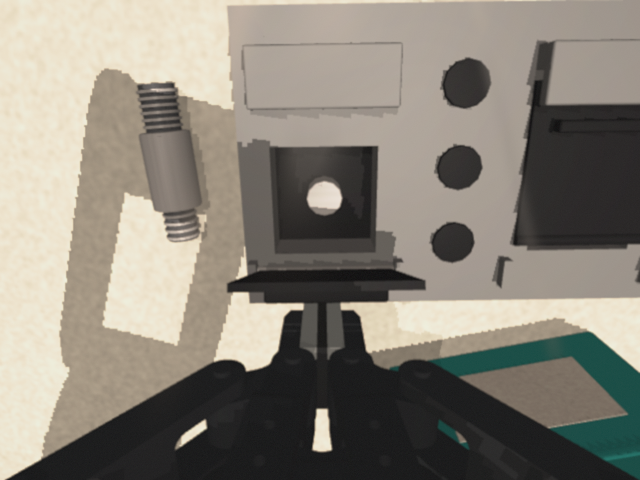

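Edge at row 286 matches 70° with zero slide, so the model holds. I carry on along the arc.

Request:
apply_moves(targets="0 0 0 0 -0.4 0.13 0; 0 0 0 0 -0.83 0.27 0; 0 0 0 0 -1.25 0.47 0; 0 0 0 0 -1.62 0.67 0; 0 0 0 0 -2.0 0.92 0")

```text
time: 4.1
tool_pos: [484.2, -30.1, 192.9]
tcp_rot: [180.0, 0.0, -84.0]
ft_force: [-0.8, 0.5, 0.7]
finger_gap: -0.2
```

```bash
python3 l.py e wrist
```

```text
s,l,z 17.79124318178172 -0.348601915723703 32.85373161426696 F [-0.8  0.5  0.7] 4.1
wrist cover_edge [([263.0, 324.0], 0.75)]
wrist cover_ridge [([287.0, 324.0], 0.79)]
wrist edge rows 0..90 slide 0 [169.9 178.  192.7 214.5 243.4 278.3 317.4 357.8 396.4 430.1]
wrist edge rows 0..90 slide 6 [155.5 162.6 176.5 197.6 225.9 260.6 299.8 340.7 380.  414.6]
wrist edge rows 0..90 slide 12 [140.7 146.9 159.8 180.1 207.9 242.4 281.7 323.1 363.1 398.7]
wrist edge rows 0..90 slide 16 [130.6 136.2 148.5 168.3 195.7 230.  269.3 311.  351.5 387.7]
```

Request:
apply_moves(targets="0 0 0 0 -0.32 0.27 0; 0 0 0 0 -0.6 0.56 0; 0 0 0 0 -0.81 0.87 0; 0 0 0 0 -1.0 1.2 0; 0 0 0 0 -1.18 1.54 0")

```text
time: 4.75
tool_pos: [496.2, -28.9, 177.8]
tcp_rot: [-179.9, -0.0, -84.1]
ft_force: [-0.5, 0.4, 2.8]
finger_gap: -0.4
```

```bash
python3 l.py f wrist
```

```text
s,l,z 29.795717024095936 -0.31142421793303443 17.750679666739103 F [-0.5  0.4  2.8] 4.75
wrist cover_edge [([240.0, 325.0], 0.61)]
wrist cover_ridge [([281.0, 322.0], 0.91)]
wrist edge rows 0..90 slide 0 [206.3 217.7 236.3 262.7 296.7 337.  381.3 426.1 467.6 502.4]
wrist edge rows 0..90 slide 6 [191.3 201.7 219.4 245.  278.5 318.7 363.1 408.5 450.8 486.7]
wrist edge rows 0..90 slide 12 [176.  185.3 202.  226.8 259.7 299.7 344.4 390.3 433.5 470.4]
wrist edge rows 0..90 slide 16 [165.5 174.1 190.2 214.4 246.9 286.8 331.5 377.8 421.7 459.3]
```

View pics/f_wrist.png

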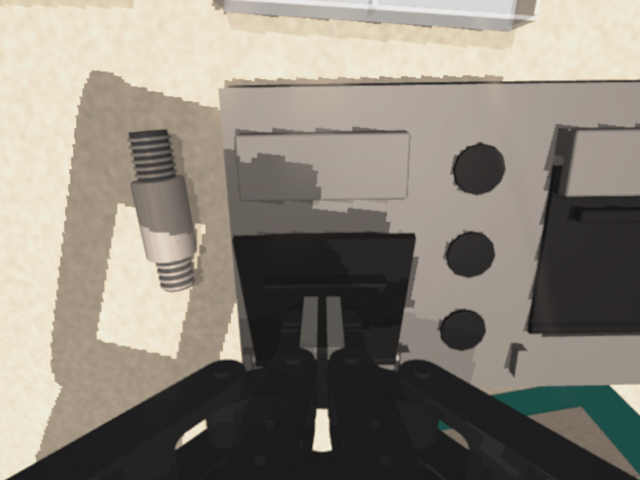

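The cover is at about 20° with no slide, and the fingertip sits just behind the ridge (ridge row 287, tip row 297). Next I press it flat.

Request:
apply_moves(targets="0 0 0 0 -0.13 0.36 0; 0 0 0 0 -0.23 0.73 0; 0 0 0 0 -0.3 1.1 0; 0 0 0 0 -0.33 1.4 0; 0 0 0 0 -0.33 1.5 0")

```text
time: 5.4
tool_pos: [499.3, -28.6, 163.2]
tcp_rot: [-180.0, -0.0, -84.0]
ft_force: [-2.8, 1.1, 11.9]
finger_gap: -0.1
```

```bash
python3 l.py g wrist;python3 l.py
```

```text
s,l,z 32.95479955412828 -0.3221695026075495 3.205159675428547 F [-2.8  1.1 11.9] 5.4
wrist cover_edge [([226.0, 320.0], 0.59)]
wrist cover_ridge [([274.0, 323.0], 0.82)]
wrist edge rows 0..90 slide 0 [224.3 238.1 260.2 291.2 330.9 377.8 428.7 479.6 525.6 562.8]
wrist edge rows 0..90 slide 6 [208.2 220.9 241.9 272.1 311.2 357.9 409.2 460.8 507.8 546.3]
wrist edge rows 0..90 slide 12 [191.7 203.2 223.1 252.3 290.8 337.3 388.9 441.3 489.4 529.2]
wrist edge rows 0..90 slide 16 [180.5 191.1 210.2 238.8 276.8 323.2 375.  427.8 476.8 517.4]
s,l,z 32.93639598047004 -0.35506818096255843 3.319232807324852 F [-0.8  0.5  5.2] 5.55
wrist edge rows 0..90 slide 0 [224.2 238.  260.  291.  330.6 377.4 428.3 479.1 525.1 562.3]
wrist edge rows 0..90 slide 6 [208.1 220.7 241.7 271.8 310.9 357.5 408.8 460.3 507.3 545.8]
wrist edge rows 0..90 slide 12 [191.6 203.1 222.9 252.1 290.5 337.  388.5 440.8 488.9 528.7]
wrist edge rows 0..90 slide 16 [180.3 191.  210.1 238.5 276.5 322.8 374.6 427.4 476.3 516.9]
```

Request:
apply_moves(targets="0 0 0 0 -0.3 0.02 0; 0 0 0 0 -0.6 0.02 0; 0 0 0 0 -0.85 0.02 0; 0 0 0 0 -1.1 0.02 0; 0 0 0 0 -1.1 0.02 0")

```text
time: 6.05
tool_pos: [510.2, -27.4, 163.3]
tcp_rot: [-180.0, 0.0, -84.0]
ft_force: [-2.0, 1.5, 8.6]
finger_gap: 0.1
```

```bash
python3 l.py i wrist
```

```text
s,l,z 43.858363934306254 -0.18173652065237622 3.265703581277336 F [-2.   1.5  8.6] 6.05
wrist cover_edge []
wrist cover_ridge [([272.0, 323.0], 0.67)]
wrist edge rows 0..90 slide 0 [252.5 268.2 292.1 324.5 365.  412.  462.3 511.8 555.9 591.1]
wrist edge rows 0..90 slide 6 [237.1 251.8 274.7 306.4 346.5 393.4 444.1 494.2 539.4 575.6]
wrist edge rows 0..90 slide 12 [221.3 235.  256.9 287.7 327.3 374.1 425.1 476.  522.2 559.6]
wrist edge rows 0..90 slide 16 [210.6 223.5 244.7 275.  314.2 360.9 412.1 463.5 510.4 548.6]
```

View pics/i_wrist.png

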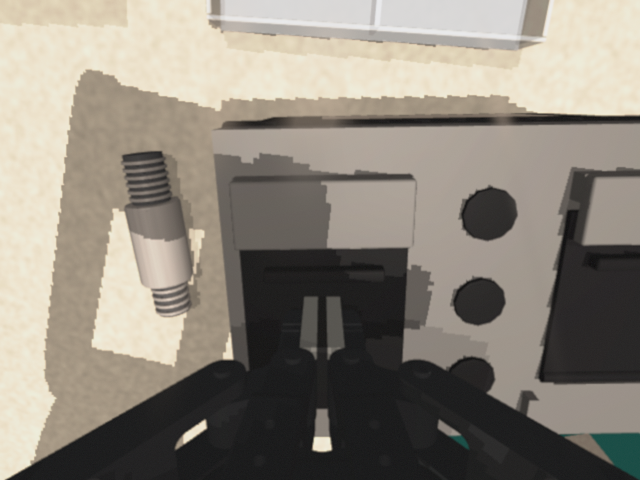

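The cover is flat, with its edge meeting the lip line (row 248) and going beneath. Friction has carried it so far, and the ridge (row 280) is still a few mm ahead of the tip (row 297). I ease the pressure so the ridge takes the push.

Request:
apply_moves(targets="0 0 0 0 -0.2 -0.04 0; 0 0 0 0 -0.4 -0.04 0; 0 0 0 0 -0.6 -0.04 0; 0 0 0 0 -0.8 -0.04 0; 0 0 0 0 -0.8 -0.04 0")

```text
time: 6.7
tool_pos: [517.3, -26.8, 163.2]
tcp_rot: [179.9, -0.0, -84.1]
ft_force: [-5.0, -1.0, 7.5]
finger_gap: -0.0
```

```bash
python3 l.py j wrist;python3 -c "
import cv2,numpy as np
a=cv2.imread('pics/i_wrist.png')[160:310,210:430];b=cv2.imread('pics/j_wrist.png')[160:310,210:430]
cv2.imwrite('pics/ij.png',cv2.resize(np.hstack([a,b]),None,fx=1.8,fy=3,interpolation=2))"
```

```text
s,l,z 51.00122847050097 -0.35609864460348106 3.22057761221555 F [-5.  -1.   7.5] 6.7
wrist cover_edge [([240.0, 168.0], 0.51)]
wrist cover_ridge [([284.0, 322.0], 0.73), ([418.0, 328.0], 0.53)]
wrist edge rows 0..90 slide 0 [270.4 287.4 312.3 345.6 386.7 433.7 483.6 532.2 575.1 608.8]
wrist edge rows 0..90 slide 6 [255.5 271.5 295.6 328.2 368.9 415.9 466.1 515.4 559.3 594.1]
wrist edge rows 0..90 slide 12 [240.2 255.2 278.3 310.2 350.5 397.4 448.  498.  542.9 578.8]
wrist edge rows 0..90 slide 16 [229.7 244.  266.6 297.9 337.8 384.8 435.6 486.1 531.6 568.3]
```

View pics/ij.png

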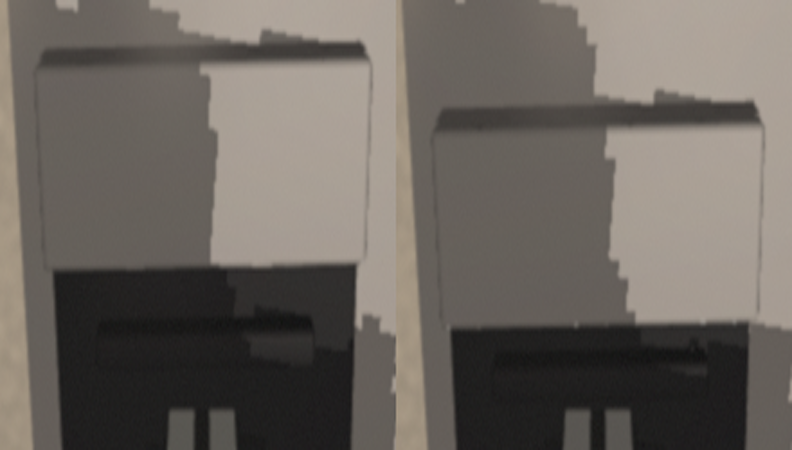

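Request:
apply_moves(targets="0 0 0 0 -0.15 -0.02 0; 0 0 0 0 -0.3 -0.02 0; 0 0 0 0 -0.4 -0.02 0; 0 0 0 0 -0.5 -0.02 0; 0 0 0 0 -0.5 -0.02 0")

```text
time: 7.35
tool_pos: [519.7, -26.6, 163.2]
tcp_rot: [179.6, -0.0, -84.1]
ft_force: [-19.7, -1.8, 18.2]
finger_gap: 0.1
```

```bash
cat > r.py <<'E'
from l import *
print("ridge foot rows slide 0..16",[(sl,round(float(proj("wrist",E(0,sl,49,3),s)[0][1]),1)) for sl in(0,8,10,12,14,16)],"TCP row",proj("wrist",s["tool_pos"],s)[0])
E
python3 r.py k wrist
```

```text
s,l,z 53.42772267540276 -0.3557231748649228 3.174875596243993 F [-19.7  -1.8  18.2] 7.35
wrist cover_edge []
wrist cover_ridge [([289.0, 322.0], 0.77)]
wrist edge rows 0..90 slide 0 [276.5 294.  319.5 353.2 394.5 441.6 491.2 539.3 581.5 614.4]
wrist edge rows 0..90 slide 6 [261.7 278.3 303.  336.1 377.1 424.2 474.2 522.9 566.1 600.1]
wrist edge rows 0..90 slide 12 [246.6 262.2 286.  318.4 359.  406.1 456.5 506.  550.1 585.2]
wrist edge rows 0..90 slide 16 [236.3 251.2 274.4 306.3 346.6 393.7 444.3 494.3 539.2 575. ]
ridge foot rows slide 0..16 [(0, 327.5), (8, 309.2), (10, 304.5), (12, 299.8), (14, 295.1), (16, 290.3)] TCP row [324.7 317.7]
```

The ridge foot at row 289 means 16 mm of slide. The force has risen to 20 N, so it is at the end stop. I relieve and lift straight up.

Request:
apply_moves(targets="0 0 0 0 0.22 -0.03 0; 0 0 0 0 0.24 -0.3 0; 0 0 0 0 0.24 -1.5 0; 0 0 0 0 0.24 -4 0; 0 0 0 0 0.24 -8 0")

```text
time: 8.0
tool_pos: [519.0, -26.1, 241.8]
tcp_rot: [179.7, 0.1, -84.1]
ft_force: [0.7, -0.4, 0.7]
finger_gap: -0.2
```

Request:
apply_moves(targets="0 0 0 0 2 -2 0; 0 0 0 0 4 -2 0; 0 0 0 0 6 -2 0; 0 0 0 0 6 -2 0; 0 0 0 0 6 -2 0")

```text
time: 8.5
tool_pos: [461.2, -32.6, 263.9]
tcp_rot: [-179.9, -0.0, -84.1]
ft_force: [0.9, -0.4, -0.4]
finger_gap: -0.1
```

```bash
python3 r.py m wrist side; python3 - <<'E'
from h import *
for q in("hinge_home","lip","battery"): print(q,[(np.round(d["at"]).tolist(),round(d["confidence"],2)) for d in place_of("side",q)])
a=cv2.imread("pics/m_wrist.png")[0:300,150:550];b=cv2.imread("pics/m_side.png")[150:310,200:400]
cv2.imwrite("pics/m.png",np.hstack([a,cv2.resize(b,(375,300),interpolation=2)]))
E
```

```text
s,l,z -5.346645363141486 -0.5717361462032049 103.88218681801266 F [ 0.9 -0.4 -0.4] 8.5
wrist cover_edge [([156.0, 199.0], 0.41), ([230.0, 326.0], 0.16)]
wrist cover_ridge [([119.0, 324.0], 0.97)]
side cover_edge [([146.0, 283.0], 0.98), ([234.0, 322.0], 0.96), ([339.0, 538.0], 0.93)]
side cover_ridge [([223.0, 322.0], 0.84), ([138.0, 280.0], 0.8), ([321.0, 535.0], 0.57)]
wrist edge rows 0..90 slide 0 [110.2 113.  120.4 132.5 149.4 170.7 195.2 221.8 248.7 274.1]
wrist edge rows 0..90 slide 6 [ 99.  101.4 108.2 119.9 136.5 157.6 182.2 208.9 236.1 262. ]
wrist edge rows 0..90 slide 12 [ 87.7  89.5  95.8 107.1 123.4 144.3 168.8 195.7 223.2 249.6]
wrist edge rows 0..90 slide 16 [ 80.1  81.5  87.4  98.4 114.5 135.2 159.8 186.8 214.5 241.2]
ridge foot rows slide 0..16 [(0, 148.1), (8, 133.9), (10, 130.3), (12, 126.7), (14, 123.1), (16, 119.4)] TCP row [324.7 317.7]
hinge_home [([294.0, 527.0], 0.59), ([203.0, 318.0], 0.56), ([129.0, 279.0], 0.56), ([234.0, 321.0], 0.37)]
lip [([146.0, 280.0], 0.95), ([343.0, 538.0], 0.76), ([229.0, 324.0], 0.56)]
battery [([269.0, 295.0], 0.87), ([194.0, 261.0], 0.75), ([388.0, 462.0], 0.63), ([231.0, 320.0], 0.43)]
```

View pics/m.png

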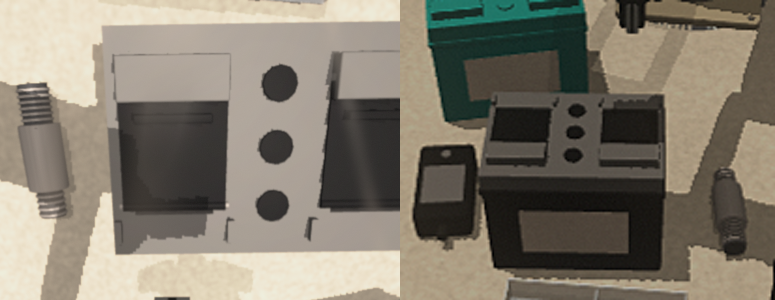

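The cover is shut beneath its lip and matches its tucked neighbour. The ridge foot is at row 119, which is 16 mm of slide, and the battery hasn't moved. I hand the job in.

```bash
python3 -c "
from bench import *;print(hand_in())"
```

```text
the job is handed in; nothing more can be done
None
```

The open cover on the small black and grey battery is now folded over its post and tucked under the lip, and I handed the job in at about 9 s of the 42 s. With the fingers shut, I pushed it over from behind and pressed it flat. I then slid it forward about 16 mm to its end stop, where the push reached 20 N.

**Last checks:** With the hand lifted clear and touching nothing, the cover stayed shut and looks like its tucked neighbour. Its ridge sits where full slide puts it, about 10 mm beneath the lip. The battery's position in the side picture was within a pixel of the first picture, and the maintainer, post cleaner and tray looked undisturbed by eye. The pliers were not in the final crop, but nothing went near them.

**Not quite as planned:**
- For roughly the first 11 mm, friction from the pressing fingertip carried the cover. The ridge took the push only near the end.
- One final network reading, a low-confidence cover-edge position in the wrist view, disagreed. I discounted it because the edge is hidden beneath the lip.

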